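Lock the probe head and hold the test plunger down

TASK

Ready the board tester for a test: first swing the yellow tab of the lock collar clockwise (seen from above) until its black pointer stands on the green mark. Then press the blue plunger cap down about 18 mm, so that the green band of its rod is at the lip of the hub and the red band has not begun to go in, and finish while still holding it there with the fingers, collar still locked. Do not press the plunger before the collar is locked, never push it down deep into the red, and leave the bottle, the reel and the tray where they are.

Things in the scene. Friction and masses are not known exactly. Their poses are not given: they have to be found in the camera images.
- collar (a joint): Turn of the aluminium lock collar (92 mm across) about the upright axis through point collar_axis, in rad; grows clockwise seen from above. 0 = pointer on the white (open) mark, 1.2 = pointer on the green (locked) mark, which counts as locked within 0.12; the collar can be turned too far, up to a stop at 1.6. It starts somewhere from 0 to 0.45. It stays where it is left: about 3 N of friction at the tab, no spring.
- collar_tab (a point): Point in the upright yellow tab of the collar, on its centre line, 18 mm below its top. The tab is 16 mm wide along its direction of turning, 18 mm radially, its centre line 66 mm from the collar's axis; its straight sides reach 36 mm down from this point to the flat yellow arm that joins it to the collar; the grey plate is 50 mm below this point. A black pointer lies on the outer foot of the tab. Turns with the collar.
- collar_axis (a point): Point on the upright axis common to collar and plunger, at the height of point collar_tab. Fixed to the tester.
- lock_mark (a point): Where point collar_tab stands when the pointer is on the green mark (joint collar = 1.2). The painted green mark itself, 10 x 24 mm, lies 49 mm lower on the grey top plate, its centre 24 mm farther from the axis. The white (open) mark lies 1.2 rad counterclockwise of it.
- plunger (a joint): Downward travel of the plunger in m: 0 = up (released), 0.030 = bottom stop. A spring pushes it up: about 4 N at the start, rising 0.35 N per mm, so about 10 N at 18 mm. Green band of the rod at the hub's lip: 0.014 to 0.022; red beyond that.
- plunger_top (a point): Centre of the flat top of the blue plunger cap, 40 mm across and 16 mm thick, level, on the collar's axis; moves down with the plunger. Released, it is 28 mm higher than point collar_tab and 10 mm higher than the tab's top, and 32 mm of its 20 mm thick rod shows between cap and the dark steel hub (48 mm across): from the hub up 14 mm white, 8 mm green, 10 mm red.
- tester: White board tester, fixed to the bench: base 240 x 300 x 50 mm with a green circuit panel on it, and on four posts a grey plate, 190 x 190 mm, its top 120 mm above the bench, which carries collar and plunger. Origin at the centre of the base's underside, straight below the collar's axis; z up, its 300 mm length along y.
- bottle_mid (a point): Bystander: white bottle with blue cap, 44 mm across, 110 mm tall, loose; point at its centre, half-way up.
- reel_mid (a point): Bystander: grey reel, 56 mm across, 40 mm tall, loose; point at its centre, half-way up.
- tray: Bystander: black tray, 130 x 90 x 25 mm, with a green board in it, set down on the bench beside the tester; origin at the centre of its underside.

How it is judged:
On the way, in this order (a step that is already met when the one before it is completed fails the run):
1. the collar is turned to the green mark (within 0.12 rad) with the plunger still up (value of joint collar between 1.08 and 1.32 rad and value of joint plunger below 0.004 m), for 0.3 s.
2. the plunger is pressed to the green band by the fingers and kept there, collar locked (value of joint collar between 1.08 and 1.32 rad and value of joint plunger between 0.0135 and 0.0225 m and contact force between the fingers and plunger above 2 N), for 1 s.
At the end, for the whole second after the job is handed in: Collar within 0.12 rad of the green mark (1.2 rad); plunger held still at a travel between 13.5 and 22.5 mm (green band at the hub's lip) by the fingers, which press on it with more than 2 N (all of step 2 and velocity of joint plunger between -0.01 and 0.01 m/s); the arm keeps its last pose, push and grip.
It fails at once if plunger pressed more than 6 mm while the collar is not locked (value of joint plunger above 0.006 m and not (value of joint collar between 1.08 and 1.32 rad)).
It fails at once if plunger pushed deep into the red (beyond 25.5 mm) (value of joint plunger above 0.0255 m).
It fails at once if a bystander moved more than 20 mm (distance of any of bottle_mid, reel_mid, tray from where it was at the start of the episode above 0.02 m).
It also fails if it takes over 45 s, if anything falls off the work surface, if the arm or the gripper's body presses on something with over 40 N, if the wrist force passes 120 N, or if a joint passes its speed limit or range.

ROBOT

A 6-joint arm with a two-finger parallel gripper is mounted at the origin on the work surface. World frame = base frame: x ahead of the robot, y to its left, z up, the work surface at z = 0. Lengths are in m, angles in rad, forces in N, time in s.
With the tool pointing down it reaches from about 0.4 to 0.925 m from the base axis. Payload 3.4 kg.
Tool frame: the origin (TCP) lies at the very end of the fingers, on their centre line; the grasp point (between the pads) lies 19 mm behind it; z points along the fingers, y is the direction in which the jaws open and shut (so a half turn about z gives the same grasp; the last joint's range is limited). The gripper opens to 85 mm and grips with 20 to 120 N. Pads are 22 mm wide; open, the fingers measure 114 mm over their backs; the gripper's body (76 mm by 85 mm) begins 54 mm behind the grasp point. The pads swing forward as they close: fully open they stand 13 mm farther back than shut.
Start: joints at [1.159, 0.307, 1.506, -0, 1.328, -0.073], TCP at [0.191, 0.543, 0.231] pointing down, gripper open.
Joint ranges: [-3.12, 3.12], [-1.05, 2.28], [0.14, 2.33], [-1.42, 4.57], [0.1, 2.73], [-2.68, 2.68]. Speed limits (rad/s): [2.57, 2.57, 3.14, 3.14, 3.14, 3.14].

INTERFACE

Orientations are given as a rotation vector (axis times angle).
In Python, from plant import telemetry, vision, order, finder gives the robot as it stands. The module is installed in compiled form; this text tells all that it offers.
- The arm moves only by the tool arm_command, never from a script. Its argument "steps" is a list of rows, each an object of numbers: "x", "y", "z": the shift along the tool's x, y, z in cm; "turn": the turn about the tool's z in degrees; "hand": the gripper's target within -1 to 1 (shut at 1, half-way at 0, fully open at -1). In form: [{"x": .., "y": .., "z": .., "turn": .., "hand": ..}, ...]. A call has 1 to 8 rows; each row shifts and turns the commanded pose from where the row before left it, along the tool's axes as they then stand; what a row does not reach is not made up. A row lasts 1/8 s, in which the tool goes at most 62.5 mm and 10.7 degrees, less where a joint would pass 70% of its speed; a pose out of reach is approached as far as the arm can. A call is refused whole if a number of a shift passes 6.25 or a number of a turn 10.7, either way. A call with a gripper value outside its range is refused whole. The fingers move at their own pace and stop on an object; "newtons" is the grip in N (left out, the last holds). Time passes only in rows, so rows that do not move let the fingers close. It gives the time, the measured TCP pose, the force and the opening at its end, in the units of the state.
- telemetry.read_state(): the state, without advancing time (a new reading comes with each control period).
- vision.get_image(name): name is "scene" or "top" or "wrist"; returns a dict with "image" (420x560x3 uint8, red, green, blue), "fx", "fy", "cx", "cy" (pixels), "origin" and "rotation" of the camera in the world; the wrist camera has in their place "tool_from_camera" (4x4, takes a point from camera to tool coordinates, whose origin is the TCP and whose axes are the flange's). Camera axes: x right, y down, z forward; pixel columns grow to the right and rows downward; lengths in m; the calibration is good to about 2 mm. The wrist camera is an equidistant fisheye: a pixel r from the principal point sees the ray r / f radians off the axis. A picture is of the moment at which its call begins: read the wrist's pose just before it. There is no depth.
- order.hand_in(): hands the job in, once; it reports no verdict.
Trained networks look in a picture, given as the dict that the camera call returned (one of the last four; its "shot" number tells which), for a name from the list of things; names that differ only in an ending like _2 or _b are one class to them, and where a whole thing is asked for, a point or a joint stands for the part that bears it (a point fixed in the world has none). Each returns a list of dicts, best first, with "p" (0 to 1); they miss things now and then, are a little off and sometimes report something else, mostly with a low value. They report only what shows in the picture. A call takes as long as a camera call.
- finder.silhouettes(picture, label): "pixels" (420x560 bool, what is visible of it) and "box" ([left, top, right, bottom] as shares, 0 to 1, of the picture: columns of its width, rows of its height, round what is visible of it).
- finder.pinpoint(picture, label): "at" ([column, row] as shares, 0 to 1, of the picture: columns of its width, rows of its height: a listed point, or the origin of a listed thing).
The state is a dict: "t": time; "joint_pos": joint angles; "qvel": joint speeds; "joint_torque": joint torques, N m; "ee_pos": TCP position; "tcp_rot": TCP orientation; "wrist_force": force on the tool from outside, world axes, zero at the start; "ft_torque": the same for the moment, N m; "finger_gap": finger opening in m.
Only numpy, scipy, OpenCV 4.12 (cv2) and the standard library are available. Lean on these libraries where they do the work, as an engineer would, in place of code of your own. Each camera call takes 0.05 s, during which the arm holds its last target.

## Working session

There is one attempt and no reset: what is moved stays moved. The work goes in short steps, Python scripts to look and compute and a tool call to move; the robot and the scene stay as the last step left them, time stands still between calls to the robot, and variables do not carry over. Pictures are saved under pics/ and viewed, and the job is handed in when it is done.

Besides the shell and the picture viewer there is one more tool, called after ">>>" as name(argument=value, ...), one argument or row to a line, values as JSON. arm_command: Moves the arm, as the interface text tells. Its arguments: {"type":"object","properties":{"steps":{"type":"array","items":{"type":"object","properties":{"x":{"type":"number"},"y":{"type":"number"},"z":{"type":"number"},"turn":{"type":"number"},"hand":{"type":"number"}}}},"newtons":{"type":"number"}},"required":["steps"]}

```bash
mkdir -p pics
cat > h.py <<'E'
import numpy as np,cv2
from scipy.spatial.transform import Rotation as R
from plant import telemetry, vision, order, finder
def save(p,n): cv2.imwrite(f'pics/{n}.png',p['image'][:,:,::-1])
def ray(p,at,st=None):
    u,v=at[0]*560,at[1]*420
    if 'origin' in p:
        d=np.array([(u-p['cx'])/p['fx'],(v-p['cy'])/p['fy'],1.]); o=np.array(p['origin']);M=np.array(p['rotation'])
        d=M@d
    else:
        T=np.array(p['tool_from_camera']);a=np.array([(u-p['cx'])/p['fx'],(v-p['cy'])/p['fy']]);r=np.hypot(*a)
        d=np.array([a[0]/r*np.sin(r),a[1]/r*np.sin(r),np.cos(r)]) if r>1e-9 else np.array([0,0,1.])
        Rt=R.from_rotvec(st['tcp_rot']).as_matrix()
        o=np.array(st['ee_pos'])+Rt@T[:3,3]; d=Rt@T[:3,:3]@d
    return o,d/np.linalg.norm(d)
def tri(rs):
    A=np.zeros((3,3));b=np.zeros(3)
    for o,d in rs:
        P=np.eye(3)-np.outer(d,d);A+=P;b+=P@o
    x=np.linalg.solve(A,b)
    return x,[np.linalg.norm((np.eye(3)-np.outer(d,d))@(x-o)) for o,d in rs]
def atz(r,z): o,d=r; return o+d*(z-o[2])/d[2]
E
python3 - <<'E'
from h import *
st=telemetry.read_state(); print(st)
ps={n:vision.get_image(n) for n in ['scene','top','wrist']}
for n,p in ps.items(): save(p,n+'0')
for lab,z in [('collar_tab',.17),('collar_axis',.17),('lock_mark',.17),('plunger_top',.198),('tester',0),('bottle_mid',.055),('reel_mid',.02),('tray',0)]:
    rs=[]
    for n,p in ps.items():
        f=finder.pinpoint(p,lab)
        if f:
            r=ray(p,f[0]['at'],st); print(lab,n,round(f[0]['p'],2),np.round(np.array(f[0]['at'])*[560,420],1),'atz',np.round(atz(r,z),4))
            if n!='wrist' or 1: rs.append(r)
    if len(rs)>1: print('   tri',tri(rs))
E
```

```text
{'t': 0.0, 'joint_pos': array([ 1.15945201e+00,  3.07575052e-01,  1.50771196e+00, -8.21966847e-06,
        1.32841746e+00, -7.35286370e-02]), 'qvel': array([-0.0015377 ,  0.0016469 , -0.00096205, -0.00159938, -0.00188056,
       -0.00079086]), 'joint_torque': array([ 1.51348315e-03, -4.57562935e+01, -2.51915306e+01,  8.23895039e-05,
        1.31124633e-02, -1.32663962e-05]), 'ee_pos': array([0.19032044, 0.54181853, 0.23036534]), 'tcp_rot': array([-0.52803278, -3.09639126,  0.00322273]), 'wrist_force': array([ 0.88439173,  0.42264894, -0.95335778]), 'ft_torque': array([ 0.03402569, -0.06345567, -0.10126781]), 'finger_gap': 0.08524916780343046}Traceback (most recent call last):
  File "<stdin>", line 10, in <module>
  File "h.py", line 22, in atz
    def atz(r,z): o,d=r; return o+d*(z-o[2])/d[2]
                                             ~^^^
IndexError: invalid index to scalar variable.
```

```bash
sed -i "s/M=np.array(p\['rotation'\])/M=np.array(p['rotation']);M=M if M.ndim==2 else R.from_rotvec(M).as_matrix()/" h.py
cat > look.py <<'E'
from h import *
import sys
tag=sys.argv[1]
ps={}
for n in ['scene','top','wrist']:
    st=telemetry.read_state(); ps[n]=vision.get_image(n)
    save(ps[n],n+tag)
    if tag=='1': print(n,ps[n].get('origin'),ps[n].get('rotation'),ps[n]['fx'])
print(st['t'],st['ee_pos'],st['tcp_rot'],st['wrist_force'],st['finger_gap'])
for lab,z in [('collar_tab',.17),('collar_axis',.17),('lock_mark',.17),('plunger_top',.198),('tester',0),('bottle_mid',.055),('reel_mid',.02),('tray',0)]:
    rs=[]
    for n,p in ps.items():
        f=finder.pinpoint(p,lab)
        if f:
            r=ray(p,f[0]['at'],st); print(lab,n,round(f[0]['p'],2),np.round(np.array(f[0]['at'])*[560,420],1),'atz',np.round(atz(r,z),4))
            rs.append(r)
    if len(rs)>1: x,e=tri(rs);print('   tri',np.round(x,4),np.round(e,4))
E
python3 look.py 1
```

```text
scene [1.18050432 0.01518459 0.71093224] [-1.79202244 -1.69816801  0.71792542] 385.29968284042354
top [0.41185687 0.0405728  1.48118904] [-2.1623065   2.14806023 -0.12665332] 528.4781595386007
wrist None None 325.19226210127806
0.3 [0.19047724 0.5422813  0.23096621] [-5.27983478e-01 -3.09671442e+00  1.13068787e-03] [-0.16538793 -0.52188447  0.11314004] 0.08546977172585328
collar_tab scene 0.61 [361.  182.9] atz [0.555  0.2151 0.17  ]
collar_tab top 0.9 [209.1 211.6] atz [0.5493 0.2126 0.17  ]
   tri [0.5501 0.2149 0.1657] [0.0018 0.0018]
collar_axis scene 0.82 [338.4 196.2] atz [0.5946 0.1599 0.17  ]
collar_axis top 0.82 [228.4 193.2] atz [0.5959 0.1651 0.17  ]
   tri [0.5954 0.1624 0.1708] [0.0027 0.0027]
lock_mark scene 0.55 [372.7 205.6] atz [0.6265 0.2249 0.17  ]
lock_mark top 0.81 [201.9 181.1] atz [0.6262 0.2325 0.17  ]
   tri [0.6256 0.229  0.169 ] [0.0036 0.0036]
plunger_top scene 0.72 [340.9 185. ] atz [0.5917 0.1627 0.198 ]
plunger_top top 0.75 [227.6 194.6] atz [0.5886 0.1645 0.198 ]
   tri [0.5888 0.1641 0.1955] [0.0006 0.0006]
tester scene 0.79 [331.9 248.3] atz [0.5932 0.1612 0.    ]
tester top 0.6 [236.  202.5] atz [0.5935 0.1595 0.    ]
   tri [5.935e-01 1.602e-01 5.000e-04] [0.0008 0.0008]
bottle_mid scene 0.9 [237.2 230.7] atz [ 0.5744 -0.0606  0.055 ]
bottle_mid top 0.81 [318.8 212.1] atz [ 0.5619 -0.0701  0.055 ]
   tri [ 0.5629 -0.0665  0.0428] [0.0045 0.0045]
reel_mid scene 0.87 [238.2 282.2] atz [ 0.6926 -0.0575  0.02  ]
reel_mid top 0.89 [312.1 168.8] atz [ 0.6876 -0.0543  0.02  ]
   tri [ 0.6888 -0.0564  0.0145] [0.0017 0.0017]
tray scene 0.74 [435.3 248.6] atz [ 0.6075  0.4076 -0.    ]
tray top 0.58 [149.3 199.7] atz [0.5998 0.4049 0.    ]
   tri [ 0.6015  0.409  -0.0072] [0.0024 0.0024]
```

```bash
ls pics
```

```text
scene0.png
scene1.png
top0.png
top1.png
wrist0.png
wrist1.png
```

View pics/scene1.png

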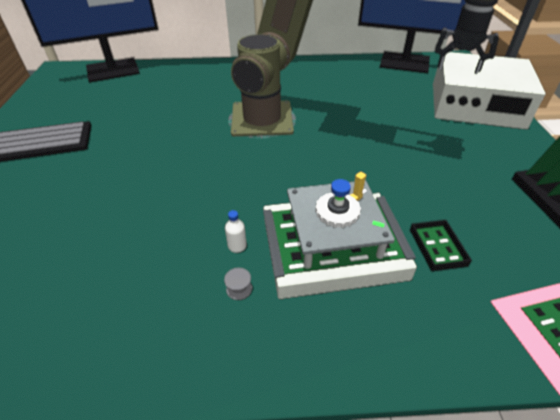

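View pics/top1.png

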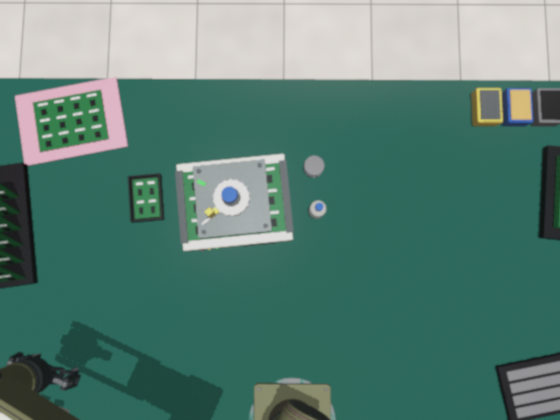

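View pics/wrist1.png

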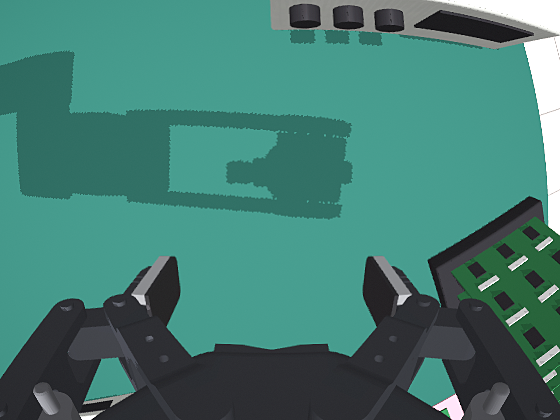

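The top view shows the tester at about (230,200) px, with the tab at (210,212), the green mark at (201,183), the tray to its left, and the bottle and reel to its right. The tab's radius from the axis comes out at 0.067 m, which fits the given 66 mm. I'll hover above the tab and measure again.

>>> arm_command(
  steps=[
    {"x": -5.6, "y": -2.4, "z": -0.5, "hand": -1},
    {"x": -5.6, "y": -2.4, "z": -0.5},
    {"x": -5.6, "y": -2.4, "z": -0.5},
    {"x": -5.6, "y": -2.4, "z": -0.5},
    {"x": -5.6, "y": -2.4, "z": -0.5},
    {"x": -5.6, "y": -2.4, "z": -0.5},
    {"x": -5.6, "y": -2.4},
    {"x": -5.6, "y": -2.2},
  ],
)

```text
invalid input
```

>>> arm_command(
  steps=[
    {"turn": 10},
    {"turn": 10},
    {"turn": 10},
    {"turn": 3},
    {"x": 0},
    {"x": 0},
  ],
)

```text
invalid input
```

```bash
python3 look.py 2
```

```text
1.65 [0.19057252 0.54252418 0.23131011] [-5.28045370e-01 -3.09688415e+00 -8.07063907e-05] [ 0.98190352  0.01541617 -0.74380902] 0.08537228686087325
collar_tab scene 0.62 [358.9 180.5] atz [0.5468 0.2122 0.17  ]
collar_tab top 0.91 [206.6 211.3] atz [0.55   0.2189 0.17  ]
   tri [0.5491 0.2151 0.1719] [0.0035 0.0035]
collar_axis scene 0.76 [338.2 194.3] atz [0.5887 0.1603 0.17  ]
collar_axis top 0.55 [229.5 190.9] atz [0.6018 0.1626 0.17  ]
   tri [0.6    0.1596 0.1803] [0.002 0.002]
lock_mark scene 0.94 [370.8 204.6] atz [0.6233 0.2217 0.17  ]
lock_mark top 0.94 [202.6 182.7] atz [0.6222 0.2305 0.17  ]
   tri [0.6216 0.2266 0.1682] [0.0042 0.0042]
plunger_top scene 0.54 [341.7 186.3] atz [0.5958 0.1637 0.198 ]
plunger_top top 0.46 [227.7 196.2] atz [0.5846 0.1641 0.198 ]
   tri [0.5859 0.1656 0.1893] [0.0006 0.0006]
tester scene 0.73 [333.  248.4] atz [0.5936 0.1637 0.    ]
tester top 0.65 [237.9 205.8] atz [0.5841 0.1539 0.    ]
   tri [ 0.5859  0.16   -0.0089] [0.0055 0.0055]
bottle_mid scene 0.67 [239.5 230.7] atz [ 0.5747 -0.0553  0.055 ]
bottle_mid top 0.59 [317.6 209.1] atz [ 0.57   -0.0667  0.055 ]
   tri [ 0.5703 -0.0614  0.0504] [0.0056 0.0056]
reel_mid scene 0.78 [236.8 282.8] atz [ 0.694  -0.0605  0.02  ]
reel_mid top 0.9 [310.8 171.3] atz [ 0.6804 -0.0507  0.02  ]
   tri [ 0.6835 -0.0569  0.0051] [0.0052 0.0052]
tray scene 0.58 [434.9 244.4] atz [0.5946 0.411  0.    ]
tray top 0.88 [147.5 197.9] atz [0.605  0.4102 0.    ]
   tri [0.6032 0.4065 0.0104] [0.0012 0.0012]
```

View pics/wrist2.png

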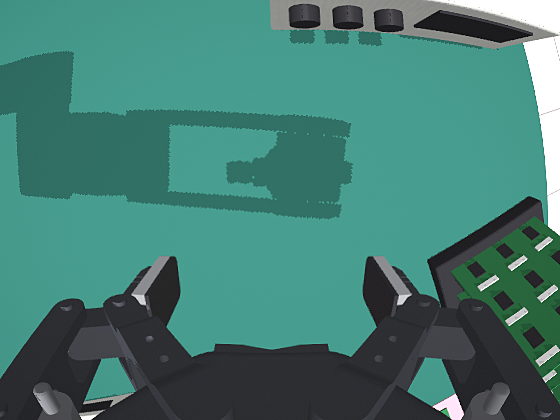

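The calls were refused, probably because rows need every key. I'll send complete rows.

>>> arm_command(
  steps=[
    {"x": -5.6, "y": -2.4, "z": -0.5, "turn": 0, "hand": -1},
    {"x": -5.6, "y": -2.4, "z": -0.5, "turn": 0, "hand": -1},
    {"x": -5.6, "y": -2.4, "z": -0.5, "turn": 0, "hand": -1},
    {"x": -5.6, "y": -2.4, "z": -0.5, "turn": 0, "hand": -1},
    {"x": -5.6, "y": -2.4, "z": -0.5, "turn": 0, "hand": -1},
    {"x": -5.6, "y": -2.4, "z": -0.5, "turn": 0, "hand": -1},
    {"x": -5.6, "y": -2.4, "z": 0, "turn": 0, "hand": -1},
    {"x": -5.6, "y": -2.2, "z": 0, "turn": 0, "hand": -1},
  ],
  newtons=20,
)

```text
t: 3.9
ee_pos: [0.5517, 0.2132, 0.2617]
tcp_rot: [0.528, 3.096, 0.001]
wrist_force: [0.4, 0.9, -0.1]
finger_gap: 0.0854
```

>>> arm_command(
  steps=[
    {"x": 0, "y": 0, "z": 0, "turn": 10, "hand": -1},
    {"x": 0, "y": 0, "z": 0, "turn": 10, "hand": -1},
    {"x": 0, "y": 0, "z": 0, "turn": 10, "hand": -1},
    {"x": 0, "y": 0, "z": 0, "turn": 3, "hand": -1},
    {"x": 0, "y": 0, "z": 0, "turn": 0, "hand": -1},
  ],
)

```text
t: 4.53
ee_pos: [0.5503, 0.2147, 0.2613]
tcp_rot: [-1.385, -2.82, 0.0]
wrist_force: [-0.2, -0.7, 0.6]
finger_gap: 0.0855
```

```bash
cat > wl.py <<'E'
from h import *
import sys
tag=sys.argv[1]; labs=sys.argv[2].split(',')
st=telemetry.read_state(); p=vision.get_image('wrist'); save(p,'wrist'+tag)
Z=dict(collar_tab=.17,collar_axis=.17,lock_mark=.17,plunger_top=.198,tester=0)
print(st['t'],st['ee_pos'],st['tcp_rot'],st['wrist_force'],st['finger_gap'])
for l in labs:
    for f in finder.pinpoint(p,l)[:2]:
        print(l,round(f['p'],2),np.round(np.array(f['at'])*[560,420],1),np.round(atz(ray(p,f['at'],st),Z[l]),4))
E
python3 wl.py 3 collar_tab,collar_axis,lock_mark,plunger_top
```

```text
4.525 [0.55029478 0.21470149 0.26126968] [-1.38518640e+00 -2.81965300e+00  9.47221348e-05] [-0.21522573 -0.65802569  0.61482364] 0.08550439903270622
collar_tab 0.7 [270.  212.9] [0.5501 0.2119 0.17  ]
collar_axis 0.85 [271.2 289.8] [0.5915 0.1598 0.17  ]
lock_mark 0.92 [347.8 258.5] [0.6233 0.2197 0.17  ]
lock_mark 0.23 [272.9 291.3] [0.5935 0.1595 0.17  ]
plunger_top 0.69 [270.4 305.3] [0.5893 0.1618 0.198 ]
plunger_top 0.31 [398.5  79.3] [0.556 0.342 0.198]
```

View pics/wrist3.png

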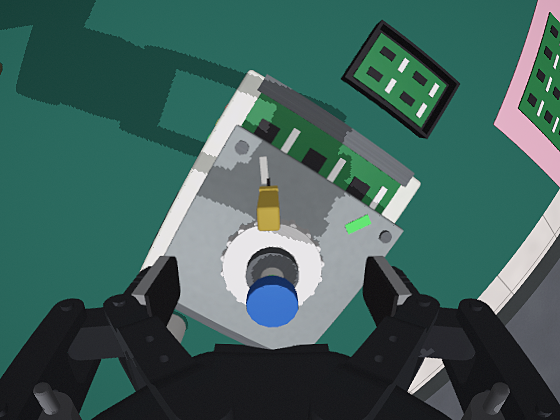

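```bash
python3 - <<'E'
from h import *
st=telemetry.read_state(); p=vision.get_image('wrist'); im=p['image']
hsv=cv2.cvtColor(im,cv2.COLOR_RGB2HSV)
g=cv2.inRange(hsv,(50,150,180),(75,255,255))
n,l,s,c=cv2.connectedComponentsWithStats(g)
ax=np.array([.592,.160])
def rep(nm,uv,z):
    x=atz(ray(p,np.array(uv)/[560,420],st),z)[:2]; d=x-ax
    print(nm,np.round(uv,1),np.round(x,4),'r',round(np.hypot(*d),4),'ang',round(np.degrees(np.arctan2(d[1],d[0])),1))
for i in range(1,n):
    if s[i,4]>60: rep('green',c[i],.121)
rep('white',(263.5,170),.121)
rep('pointer',(268.5,184),.121)
s=finder.silhouettes(p,'collar_axis'); print([(q['p'],np.array(q['box'])*[560,420,560,420]) for q in s][:2])
for u in [(246,290),(298,290),(272,252)]: rep('hub/cap',u,.166)
rep('capc',(272,302),.198)
E
python3 - <<'E'
import cv2
im=cv2.imread('pics/wrist3.png')[120:340,160:440]
cv2.imwrite('pics/w3c.png',cv2.resize(im,None,fx=2.7,fy=2.7,interpolation=2))
E
```

```text
white [263.5 170. ] [0.5305 0.2278] r 0.0915 ang 132.2
pointer [268.5 184. ] [0.5417 0.2205] r 0.0787 ang 129.8
[(0.85, array([142.8  ,  72.786, 418.824, 348.012])), (0.2, array([165.984, 315.084, 186.088, 343.098]))]
hub/cap [246 290] [0.5763 0.1448] r 0.0219 ang -135.8
hub/cap [298 290] [0.611  0.1715] r 0.0222 ang 31.2
hub/cap [272 252] [0.572  0.1862] r 0.0329 ang 127.4
capc [272 302] [0.5884 0.1649] r 0.0061 ang 126.5
```

View pics/w3c.png

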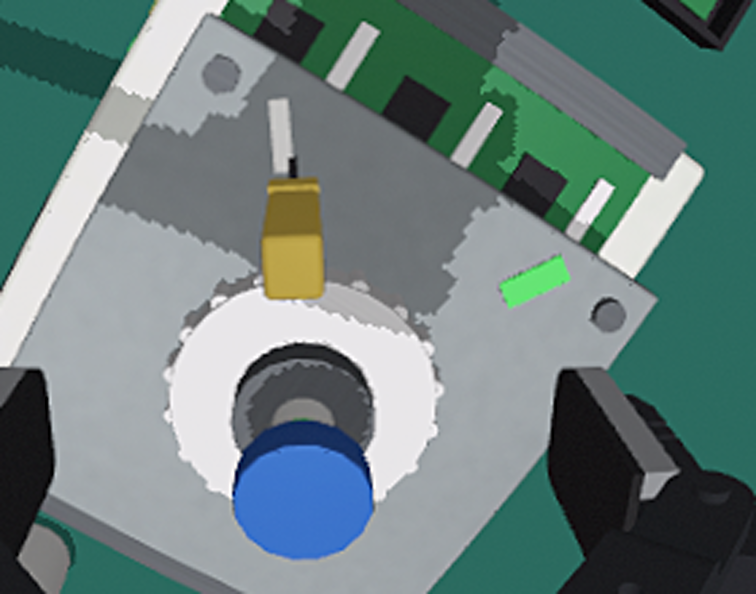

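Run:
```python
from h import *
st=telemetry.read_state(); p=vision.get_image('wrist')
def P(uv,z): return atz(ray(p,np.array(uv)/[560,420],st),z)[:2]
ax=P((272.2,305.9),.198); print('cap',ax, 'diam',np.linalg.norm(P((246.3,306),.198)-P((298,306),.198)))
for ax in (ax,np.array([.591,.161])):
  for nm,uv,z in [('tab',(268.9,218.5),.188),('green',(358.1,224.1),.121),('white',(264.1,170),.121)]:
    x=P(uv,z);d=x-ax;print(nm,np.round(x,4),'r',round(np.hypot(*d),4),'ang',round(np.degrees(np.arctan2(d[1],d[0])),2))
```

```text
cap [0.59062008 0.1622221 ] diam 0.03869771620889581
tab [0.5487 0.2127] r 0.0657 ang 129.71
green [0.6316 0.2419] r 0.0896 ang 62.76
white [0.5309 0.2281] r 0.0889 ang 132.19
tab [0.5487 0.2127] r 0.0668 ang 129.29
green [0.6316 0.2419] r 0.0905 ang 63.33
white [0.5309 0.2281] r 0.0901 ang 131.85
```

The geometry agrees: the tab sits at radius 66 mm and angle 129.5°, the green mark at 63° and r = 90 mm, and the white mark at 132°. That puts the collar at about 0.04 rad. Next I'll go down over the tab.

>>> arm_command(
  steps=[
    {"x": -0.05, "y": -0.25, "z": 2, "turn": -1.8, "hand": -1},
    {"x": 0, "y": 0, "z": 3, "turn": 0, "hand": -1},
    {"x": 0, "y": 0, "z": 3, "turn": 0, "hand": -1},
    {"x": 0, "y": 0, "z": 2, "turn": 0, "hand": -1},
    {"x": 0, "y": 0, "z": 0.9, "turn": 0, "hand": -1},
    {"x": 0, "y": 0, "z": 0, "turn": 0, "hand": -1},
  ],
  newtons=20,
)

```text
t: 5.68
ee_pos: [0.5485, 0.2128, 0.152]
tcp_rot: [-1.341, -2.84, 0.001]
wrist_force: [0.8, 0.5, -0.2]
finger_gap: 0.0856
```

```bash
python3 wl.py 4 collar_tab
```

```text
5.675 [0.54847614 0.21279567 0.15200165] [-1.34102151e+00 -2.84029418e+00  9.64748464e-04] [ 0.82496244  0.53247198 -0.16627476] 0.0856076816759635
collar_tab 0.75 [272.3 285.5] [0.5494 0.2111 0.17  ]
```

View pics/wrist4.png

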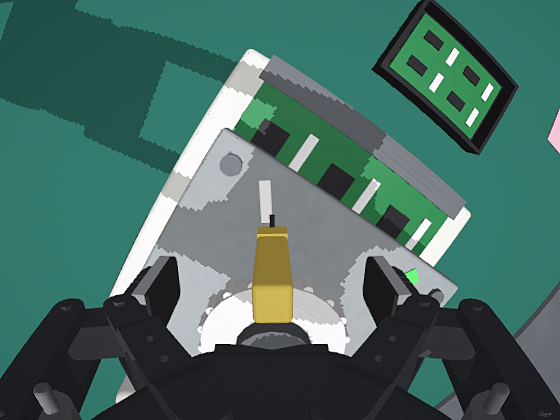

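The tab is centred between the pads (column 272). Closing.

>>> arm_command(
  steps=[
    {"x": 0, "y": 0, "z": 0, "turn": 0, "hand": 1},
    {"x": 0, "y": 0, "z": 0, "turn": 0, "hand": 1},
    {"x": 0, "y": 0, "z": 0, "turn": 0, "hand": 1},
    {"x": 0, "y": 0, "z": 0, "turn": 0, "hand": 1},
    {"x": 0, "y": 0, "z": 0, "turn": 0, "hand": 1},
    {"x": 0, "y": 0, "z": 0, "turn": 0, "hand": 1},
  ],
  newtons=20,
)

```text
t: 6.52
ee_pos: [0.5488, 0.213, 0.1525]
tcp_rot: [1.341, 2.841, 0.001]
wrist_force: [-0.1, 1.0, 2.1]
finger_gap: 0.0154
```

The opening of 15.4 mm confirms the tab is held. I'll swing the first half of the arc, clockwise.

>>> arm_command(
  steps=[
    {"x": -0.07, "y": 0.95, "z": 0, "turn": 8.3, "hand": 1},
    {"x": -0.07, "y": 0.95, "z": 0, "turn": 8.3, "hand": 1},
    {"x": -0.07, "y": 0.95, "z": 0, "turn": 8.3, "hand": 1},
    {"x": -0.07, "y": 0.95, "z": 0, "turn": 8.3, "hand": 1},
    {"x": 0, "y": 0, "z": 0, "turn": 0, "hand": 1},
  ],
  newtons=20,
)

```text
t: 7.15
ee_pos: [0.5844, 0.2283, 0.1526]
tcp_rot: [2.096, 2.34, 0.004]
wrist_force: [1.7, 2.8, 2.2]
finger_gap: 0.0156
```

Run:
```python
from h import *
st=telemetry.read_state();d=st['ee_pos'][:2]-[.591,.162]
M=R.from_rotvec(st['tcp_rot']).as_matrix()
print(st['ee_pos'],st['wrist_force'],st['ft_torque'],np.hypot(*d),np.degrees(np.arctan2(d[1],d[0])),np.degrees(np.arctan2(M[1,0],M[0,0])))
```

```text
[0.58440015 0.22834749 0.15258797] [1.73084042 2.78809314 2.18448082] [ 0.47442382 -0.23065535  0.03761647] 0.06667493752059094 95.68075261244684 96.29781596611127
```

>>> arm_command(
  steps=[
    {"x": -0.07, "y": 0.95, "z": 0, "turn": 8.3, "hand": 1},
    {"x": -0.07, "y": 0.95, "z": 0, "turn": 8.3, "hand": 1},
    {"x": -0.07, "y": 0.95, "z": 0, "turn": 8.3, "hand": 1},
    {"x": -0.07, "y": 0.95, "z": 0, "turn": 8.3, "hand": 1},
    {"x": 0, "y": 0, "z": 0, "turn": 0, "hand": 1},
    {"x": 0, "y": 0, "z": 0, "turn": 0, "hand": 1},
  ],
  newtons=20,
)

```text
t: 7.9
ee_pos: [0.6222, 0.2217, 0.1526]
tcp_rot: [2.676, 1.646, 0.007]
wrist_force: [5.7, 4.1, -1.6]
finger_gap: 0.0158
```

```bash
python3 - <<'E'
from h import *
st=telemetry.read_state();d=st['ee_pos'][:2]-[.591,.162]
M=R.from_rotvec(st['tcp_rot']).as_matrix()
print(st['ee_pos'],st['wrist_force'],st['ft_torque'],np.hypot(*d),np.degrees(np.arctan2(d[1],d[0])),np.degrees(np.arctan2(M[1,0],M[0,0])))
E
python3 wl.py 5 collar_tab,lock_mark
```

```text
[0.62216928 0.22167495 0.1526063 ] [ 5.67659671  4.13143662 -1.59993392] [ 0.56349564 -0.51922848 -0.02097513] 0.06732476097450316 62.421140136120314 63.192719588357235
7.9 [0.62216928 0.22167495 0.1526063 ] [2.67574886 1.64588818 0.00729686] [ 5.67659671  4.13143662 -1.59993392] 0.01578668630170195
collar_tab 0.68 [271.1 286.6] [0.6197 0.2185 0.17  ]
collar_tab 0.53 [272.  283.1] [0.6209 0.2199 0.17  ]
lock_mark 0.75 [270.8 283.8] [0.6202 0.2198 0.17  ]
```

View pics/wrist5.png

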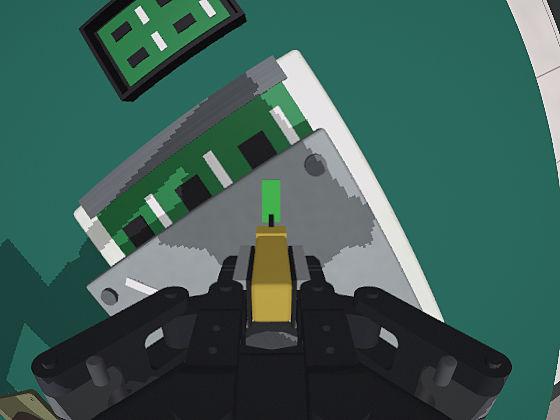

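The black pointer (271,220) is centred on the green mark (271,200), and the tool angle is about 63°. I'll release and rise.

>>> arm_command(
  steps=[
    {"x": 0, "y": 0, "z": 0, "turn": 0, "hand": -0.5},
    {"x": 0, "y": 0, "z": 0, "turn": 0, "hand": -0.5},
    {"x": 0, "y": 0, "z": 0, "turn": 0, "hand": -0.5},
    {"x": 0, "y": 0, "z": 0, "turn": 0, "hand": -0.5},
    {"x": 0, "y": 0, "z": -2.5, "turn": 0, "hand": -0.5},
    {"x": 0, "y": 0, "z": -4, "turn": 0, "hand": -0.5},
    {"x": 0, "y": 0, "z": -4, "turn": 0, "hand": -0.5},
    {"x": 0, "y": 0, "z": 0, "turn": 0, "hand": -0.5},
  ],
  newtons=20,
)

```text
t: 9.05
ee_pos: [0.6226, 0.2212, 0.2618]
tcp_rot: [2.676, 1.642, 0.013]
wrist_force: [-0.1, -0.1, 0.0]
finger_gap: 0.0638
```

```bash
python3 wl.py 6 collar_tab,lock_mark,collar_axis,plunger_top
```

```text
9.05 [0.62258861 0.22122995 0.26184875] [2.67578286 1.64156183 0.01285474] [-0.072991   -0.1239951   0.00301448] 0.06379035064294725
collar_tab 0.88 [267.6 213.2] [0.6187 0.2197 0.17  ]
lock_mark 0.77 [268.8 214. ] [0.6192 0.2188 0.17  ]
lock_mark 0.2 [271.  304.6] [0.5842 0.1464 0.17  ]
collar_axis 0.67 [271.5 288.8] [0.5917 0.1602 0.17  ]
plunger_top 0.66 [268.5 306.3] [0.5899 0.162  0.198 ]
```

View pics/wrist6.png

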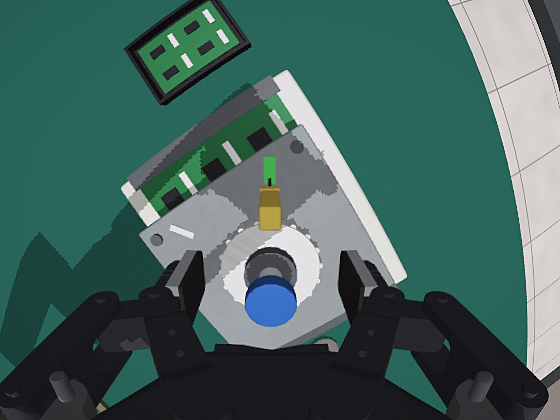

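The collar stayed on green after release. Next I'll go over the cap with the fingers shut, keeping this orientation because it clears the tab.

>>> arm_command(
  steps=[
    {"x": -3.4, "y": -0.05, "z": 0, "turn": 0, "hand": 1},
    {"x": -3.4, "y": -0.05, "z": 0, "turn": 0, "hand": 1},
    {"x": 0, "y": 0, "z": 0, "turn": 0, "hand": 1},
    {"x": 0, "y": 0, "z": 0, "turn": 0, "hand": 1},
    {"x": 0, "y": 0, "z": 2.5, "turn": 0, "hand": 1},
    {"x": 0, "y": 0, "z": 2.5, "turn": 0, "hand": 1},
    {"x": 0, "y": 0, "z": 0, "turn": 0, "hand": 1},
  ],
  newtons=20,
)

```text
t: 10.18
ee_pos: [0.5872, 0.161, 0.2047]
tcp_rot: [-2.675, -1.643, 0.008]
wrist_force: [-0.9, 0.7, 0.1]
finger_gap: -0.0
```

```bash
python3 wl.py 7 collar_tab,plunger_top
python3 - <<'E'
from h import *
p=vision.get_image('scene'); cv2.imwrite('pics/s7.png',cv2.resize(p['image'][120:280,260:460,::-1],None,fx=4,fy=3.75,interpolation=2))
E
```

```text
10.175 [0.58724167 0.16100472 0.20471217] [-2.6754805  -1.64264084  0.00773046] [-0.91694191  0.74253464  0.12295941] -3.432842187608219e-05
collar_tab 0.76 [277.  121.9] [0.6188 0.2182 0.17  ]
plunger_top 0.62 [280.3 249.8] [0.5922 0.1623 0.198 ]
```

View pics/wrist7.png

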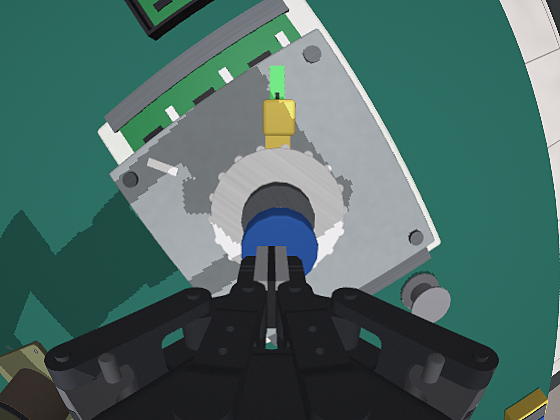

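View pics/s7.png

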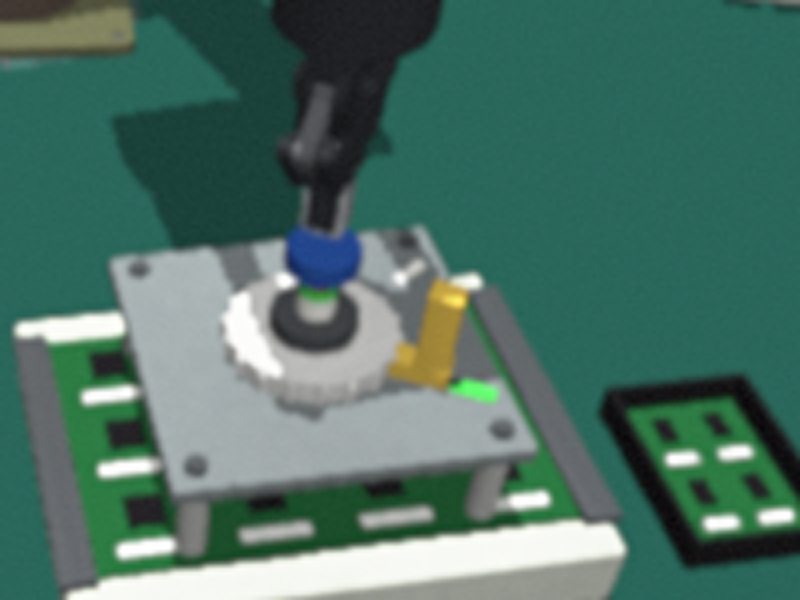

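The fingers sit about 4 mm to one side of the cap centre (finger column 271, cap 280). I'll correct that and press in stages.

>>> arm_command(
  steps=[
    {"x": 0.2, "y": 0.4, "z": 0, "turn": 0, "hand": 1},
    {"x": 0, "y": 0, "z": 0.5, "turn": 0, "hand": 1},
    {"x": 0, "y": 0, "z": 0.5, "turn": 0, "hand": 1},
    {"x": 0, "y": 0, "z": 0.5, "turn": 0, "hand": 1},
    {"x": 0, "y": 0, "z": 0, "turn": 0, "hand": 1},
    {"x": 0, "y": 0, "z": 0, "turn": 0, "hand": 1},
  ],
  newtons=20,
)

```text
t: 11.12
ee_pos: [0.5932, 0.1604, 0.1927]
tcp_rot: [2.678, 1.642, 0.001]
wrist_force: [-0.3, -0.1, 5.0]
finger_gap: 0.0001
```

>>> arm_command(
  steps=[
    {"x": 0, "y": 0, "z": 0.4, "turn": 0, "hand": 1},
    {"x": 0, "y": 0, "z": 0.4, "turn": 0, "hand": 1},
    {"x": 0, "y": 0, "z": 0, "turn": 0, "hand": 1},
    {"x": 0, "y": 0, "z": 0, "turn": 0, "hand": 1},
  ],
  newtons=20,
)

```text
t: 11.62
ee_pos: [0.5932, 0.1604, 0.1848]
tcp_rot: [2.678, 1.642, 0.001]
wrist_force: [-0.8, -0.6, 6.4]
finger_gap: 0.0001
```

```bash
cat > s.py <<'E'
from h import *
import sys
for i in range(3):
    st=telemetry.read_state(); p=vision.get_image('scene'); print(st['t'],st['ee_pos'],st['wrist_force'])
cv2.imwrite(f'pics/s{sys.argv[1]}.png',cv2.resize(p['image'][165:225,300:380,::-1],None,fx=10,fy=10,interpolation=2))
E
python3 s.py 8; python3 wl.py 8 collar_tab
```

```text
11.625 [0.59321893 0.16038582 0.18479885] [-0.83608144 -0.55210816  6.43701713]
11.675 [0.59322839 0.16038523 0.18481885] [-0.62927154  0.01652005  7.47585955]
11.725 [0.59323751 0.16040527 0.18482811] [-1.10069299 -0.84352078  7.37024612]
11.775 [0.59322602 0.16039632 0.18489209] [2.67758672e+00 1.64235612e+00 1.23153171e-03] [-0.9687353  -1.45008169  6.62022691] 0.0001941756364062533
collar_tab 0.58 [268.  124.7] [0.6205 0.2188 0.17  ]
```

View pics/s8.png

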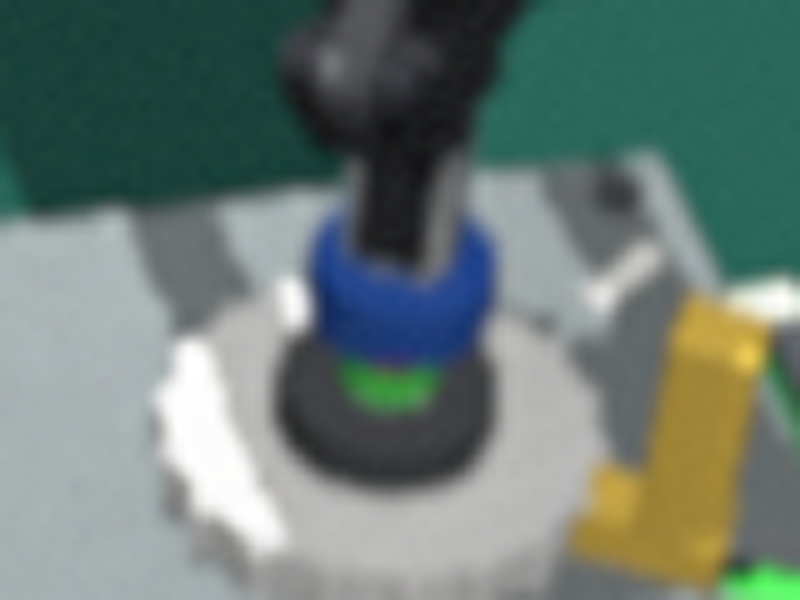

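View pics/wrist8.png

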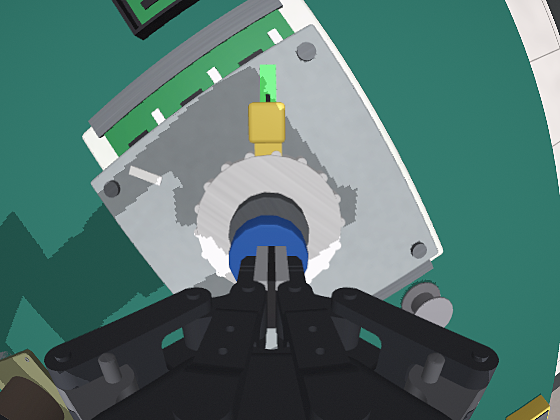

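At z = 0.1848 the white of the rod is gone and green is just at the lip, so travel is about 13–14 mm, matching the TCP height. I'll press another 4.5 mm.

>>> arm_command(
  steps=[
    {"x": 0, "y": 0, "z": 0.25, "turn": 0, "hand": 1},
    {"x": 0, "y": 0, "z": 0.2, "turn": 0, "hand": 1},
    {"x": 0, "y": 0, "z": 0, "turn": 0, "hand": 1},
    {"x": 0, "y": 0, "z": 0, "turn": 0, "hand": 1},
    {"x": 0, "y": 0, "z": 0, "turn": 0, "hand": 1},
  ],
  newtons=20,
)

```text
t: 12.5
ee_pos: [0.5932, 0.1604, 0.1807]
tcp_rot: [2.678, 1.642, 0.001]
wrist_force: [-1.2, 0.0, 7.5]
finger_gap: 0.0002
```

```bash
python3 s.py 9; python3 wl.py 9 collar_tab
```

```text
12.5 [0.59320859 0.1603828  0.1806643 ] [-1.21126324e+00  7.54771707e-04  7.51717542e+00]
12.55 [0.59324554 0.16040197 0.1806764 ] [-2.11303581 -1.67347224  8.04521165]
12.6 [0.593252   0.1603832  0.18066708] [-1.13054824 -0.82619555  8.18000518]
12.65 [0.59323886 0.16041587 0.18067921] [2.67755795e+00 1.64229261e+00 1.54963918e-03] [-0.70961148 -1.46866234  8.60601274] 2.571863108122079e-05
collar_tab 0.78 [267.5 124.8] [0.6203 0.2189 0.17  ]
```

View pics/s9.png

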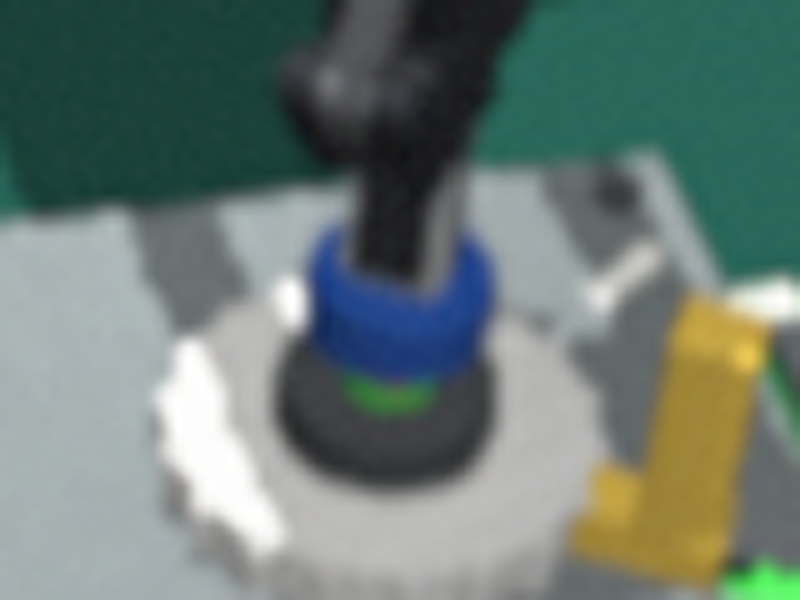

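View pics/wrist9.png

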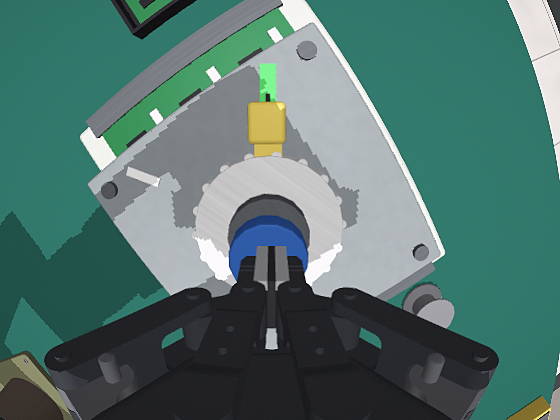

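About half of the green band remains above the lip and the red isn't going in. TCP height gives a travel of about 17.3 mm. I'll hold for just over 1 s, then check and hand in.

>>> arm_command(
  steps=[
    {"x": 0, "y": 0, "z": 0, "turn": 0, "hand": 1},
    {"x": 0, "y": 0, "z": 0, "turn": 0, "hand": 1},
    {"x": 0, "y": 0, "z": 0, "turn": 0, "hand": 1},
    {"x": 0, "y": 0, "z": 0, "turn": 0, "hand": 1},
    {"x": 0, "y": 0, "z": 0, "turn": 0, "hand": 1},
    {"x": 0, "y": 0, "z": 0, "turn": 0, "hand": 1},
    {"x": 0, "y": 0, "z": 0, "turn": 0, "hand": 1},
    {"x": 0, "y": 0, "z": 0, "turn": 0, "hand": 1},
  ],
  newtons=20,
)

```text
t: 13.75
ee_pos: [0.5932, 0.1604, 0.1807]
tcp_rot: [2.678, 1.642, 0.002]
wrist_force: [-1.8, -1.2, 7.6]
finger_gap: -0.0003
```

Run:
```python
from h import *
for i in range(4):
    st=telemetry.read_state(); vision.get_image('top'); print(st['t'],st['ee_pos'],st['wrist_force'])
print(order.hand_in())
```

```text
13.75 [0.59324524 0.16041575 0.18070567] [-1.8049801  -1.23519339  7.57367805]
13.8 [0.59324136 0.16038663 0.18065959] [-1.43666934 -0.75841     7.94861308]
13.85 [0.59323967 0.16039081 0.1806751 ] [-1.34244356 -0.02297584  7.51577921]
13.9 [0.59325501 0.16040353 0.18068473] [-1.04044163 -0.8488239   8.85373118]
the job is handed in; nothing more can be done
None
```

The board tester is ready and handed in at about 14 s: the collar is locked on the green mark and the fingers are still holding the plunger in its green band. Handing in reported no verdict.

- **Collar:** I gripped the yellow tab and swung it about 66° clockwise, from roughly 0.04 rad to 1.2 rad, then let go. The last wrist pictures show the black pointer centred on the green mark.
- **Plunger:** I pressed the cap with shut fingers only after the collar was locked. The TCP held steady at z = 0.1807, which is about 17.3 mm of travel. The last close-up of the scene, about a second before hand-in, shows about half the green band above the hub's lip, with no red going in.
- **Bystanders:** the arm went nowhere near the bottle, reel or tray. I did not measure them again at the end.

**Checks that disagreed:**
- **Push force:** it read 7.5–8.9 N, a little under the roughly 10 N expected at this depth. I relied on the band picture and the TCP height instead.
- **First two move calls:** these were refused because their rows left out some values. Nothing moved.

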